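# Jog the bust turntable

### The arm

A 6-joint arm with a two-finger parallel gripper is mounted at the origin on the work surface. World frame = base frame: x ahead of the robot, y to its left, z up, the work surface at z = 0. Lengths are in m, angles in degrees, forces in N, time in s.
With the tool pointing down it reaches from about 0.25 to 0.725 m from the base axis. Payload 9.7 kg.
Tool frame: the origin (TCP) lies midway between the tips of the shut fingers; the grasp point (between the pads) lies bot.hold_point_z behind it (bot.hold_point_z is the distance from the TCP to the grasp point, in m); z points along the fingers, y is the line along which they close (so a half turn about z gives the same grasp; the last joint's range is limited). The gripper opens to 85 mm and grips with 20 to 120 N. Pads are 22 mm wide; open, the fingers measure 114 mm over their backs; the gripper's body (76 mm by 85 mm) begins 54 mm behind the grasp point. The pads swing forward as they close: fully open they stand 13 mm farther back than shut.
Start: joints at [70.703, 4.979, 10.078, 95.1, 0, 90], TCP at [0.182, 0.519, 0.231] pointing down, gripper open.
Joint ranges: [-179.16, 179.16], [-48.56, 103.87], [-65.8, 70.77], [-126.05, 130.52], [-82.76, 87.17], [-180, 180]. Speed limits (degrees/s): [127.2, 127.2, 147.25, 180, 180, 180].

### API

Orientations are given as [roll, pitch, yaw] about the fixed x, y, z axes, in that order (R = Rz(yaw) Ry(pitch) Rx(roll)).
In Python, from workcell import bot, camera, camera_model, ticket gives the robot as it stands.
- The arm moves only by the tool send_rows, never from a script. Its argument "targets" is text: rows parted by semicolons, each of 5 numbers parted by spaces: the shift along the tool's x, y, z in mm, then the turn about the tool's z in degrees, then the closure in counts, from 0 (fully open) to 255 (shut). A call has 1 to 20 rows; each row is the pose to reach, as a shift and turn from the pose commanded when the call began, along the tool's axes at that moment; what a row does not reach only later rows make up. A row lasts 1/8 s, in which the tool goes at most 62.5 mm and 10.7 degrees, less where a joint would pass 70% of its speed; a pose out of reach is approached as far as the arm can. A call with a gripper value outside its range is refused whole. The fingers move at their own pace and stop on an object; "newtons" is the grip in N (left out, the last holds). Time passes only in rows, so rows that repeat a pose let the fingers close. It gives the time, the measured TCP pose, the force, the opening and the grip force at its end, in the units of the state.
- bot.get_obs(): the state, without advancing time (a new reading comes with each control period).
- camera(name): name is "scene" or "top" or "wrist"; returns the picture (384x512x3 uint8, blue, green, red); there is no depth.
- camera_model(name): a dict with "K" (3x3 intrinsics, pixels), "pose" (4x4, takes a point from camera to world coordinates); the wrist camera has in their place "T_tool_cam" (4x4, takes a point from camera to tool coordinates, whose origin is the TCP and whose axes are the flange's). Camera axes: x right, y down, z forward; pixel columns grow to the right and rows downward; lengths in m; the calibration is good to about 2 mm. The wrist camera is an equidistant fisheye: a pixel r from the principal point sees the ray r / f radians off the axis. A picture is of the moment at which its call begins: read the wrist's pose just before it. camera_model takes no time and is no camera call.
- ticket.job_done(): hands the job in; it is judged then, once.
The state is a dict: "time": time; "q": joint angles; "qd": joint speeds; "joint_efforts": joint torques, N m; "ee_pos": TCP position; "tcp_rot": TCP orientation; "wrist_force": force on the tool from outside, world axes, zero at the start; "torque": the same for the moment, N m; "opening": finger opening in m; "grasp_force": force on a finger pad.
Only numpy, scipy, OpenCV 4.12 (cv2) and the standard library are available. Lean on these libraries where they do the work, as an engineer would, in place of code of your own. Each camera call takes 0.05 s, during which the arm holds its last target. There are 200 camera calls.

### The job

The painter needs the next side of the bust on the motorised turntable: press the turntable's big mushroom-shaped jog button all the way down, keep it held for four seconds without letting it up, then let go so that it springs up and the platter stops. Leave the small flat lamp button beside it alone.

Things in the scene. Friction and masses are not known exactly. Their poses are not given: they have to be found in the camera images.
- jog_top (a point): Centre of the top of the jog button: grey plastic mushroom push button, head 47 mm across, flat, on a black collar 54 mm across; top 84 mm above the bench, on the deck (50 mm high) of the fixed grey housing; pressed straight down. z is up; x, y are the housing's axes: it spans -110 to 130 mm in x and -345 to 85 mm in y. Nothing else stands within 45 mm of this point.
- jog (a joint): Travel of the jog button in m: 0 at rest (up), 0.008 fully down on a hard stop. Spring return; about 2 N starts it, about 6 N holds it fully down. While it is down the platter turns steadily, anticlockwise from above, at about 0.2 rad/s (11 degrees a second); once it is up a brake stops the platter.
- lamp (a joint): Travel in m of the neighbouring lamp button, to be left alone: small, flat, grey, 21 mm across on a 34 mm collar, its top 62 mm above the bench, 22 mm lower than the jog button's. Its centre lies 70 mm from jog_top along that point's -x, on the robot's side. 0 is up, 0.003 fully down.
- platter_mark (a point): Brass index mark at the rim of the steel platter (radius 105 mm) that carries the bust, 100 mm from its axis, 68 mm above the bench; it goes round with the platter and shows how far the bust has turned. Platter axis: 220 mm along -y and 10 mm along +x from jog_top. The bust is 275 mm high over the bench, up to 75 mm in radius.

How it is judged (in metres and radians):
On the way:
1. the jog button is held well down (more than 5 of its 8 mm) for at least 3.5 s without a break (value of joint jog above 0.005 m), for 3.5 s.
At the end, for the whole second after the job is handed in: The jog button is up again (less than 3 mm down), the lamp button is up, and the bust has been turned by one hold of about four seconds: the platter mark is 60 to 125 mm, in a straight line, from where it started (35 to 77 degrees, about 3 to 6.7 s of turning in all) (value of joint jog below 0.003 m and value of joint lamp below 0.001 m and distance of platter_mark from where it was at the start of the episode between 0.06 and 0.125 m); the robot touches nothing.
It fails at once if the lamp button is pressed (more than 1.5 mm down) (value of joint lamp above 0.0015 m).
It also fails if it takes over 34 s, if anything falls off the work surface, if the arm or the gripper's body presses on something with over 40 N, if the wrist force passes 120 N, or if a joint passes its speed limit or range.

## Working session

There is one attempt and no reset: what is moved stays moved. The work goes in short steps, Python scripts to look and compute and a tool call to move; the robot and the scene stay as the last step left them, time stands still between calls to the robot, and variables do not carry over. Pictures are saved under pics/ and viewed, at most 10 in all, crops included, and the job is handed in when it is done.

Besides the shell and the picture viewer there is one more tool, called after "Call:" by a JSON object that holds its "method" and its "body", one argument or row to a line. send_rows: Moves the arm, as the interface text tells. Its arguments: {"type":"object","properties":{"targets":{"type":"string"},"newtons":{"type":"number"}},"required":["targets"]}

```bash
mkdir -p pics; python3 - <<'E'
from workcell import bot,camera,camera_model
import cv2,numpy as np
o=bot.get_obs();print(o['time'],o['ee_pos'],o['tcp_rot'],o['wrist_force'],bot.hold_point_z)
for n in("scene","top"):
    cv2.imwrite(f"pics/{n}0.png",camera(n));m=camera_model(n);print(n,np.round(m['K'],1).tolist(),np.round(m['pose'],3).tolist())
E
```

```text
0.0 [0.18170556 0.51887149 0.23058555] [-1.79924347e+02  8.87705585e-04  1.60699426e+02] [0.23469918 0.13572537 1.20173203] 0.0187
scene [[378.6, 0.0, 250.2], [0.0, 378.6, 186.4], [0.0, 0.0, 1.0]] [[-0.073, 0.801, -0.595, 1.061], [0.997, 0.068, -0.031, -0.005], [0.016, -0.595, -0.803, 0.7], [0.0, 0.0, 0.0, 1.0]]
top [[432.8, 0.0, 260.4], [0.0, 432.8, 191.7], [0.0, 0.0, 1.0]] [[0.025, -0.994, 0.105, 0.553], [-0.999, -0.022, 0.038, -0.043], [-0.035, -0.106, -0.994, 0.765], [0.0, 0.0, 0.0, 1.0]]
```

View pics/top0.png

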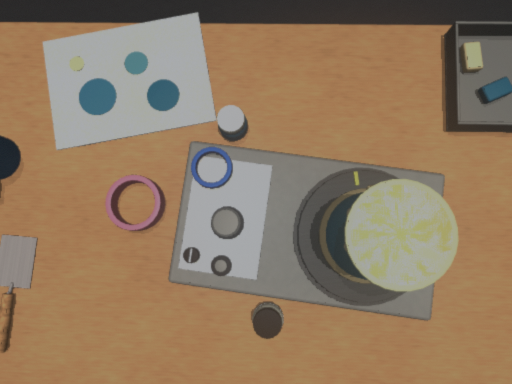

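View pics/scene0.png

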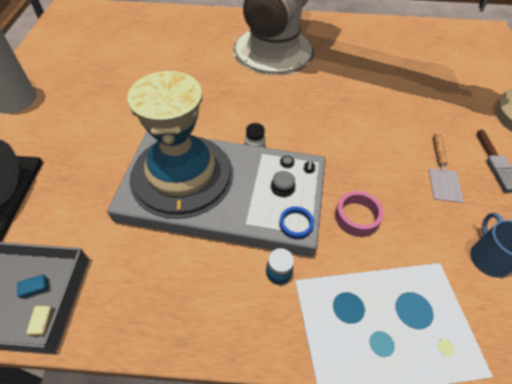

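```bash
cat > h.py <<'E'
from workcell import bot,camera,camera_model
import numpy as np
from scipy.spatial.transform import Rotation as R
def onplane(n,uv,z):
    m=camera_model(n);K=np.array(m['K']);P=np.array(m['pose'])
    d=P[:3,:3]@np.linalg.solve(K,[*uv,1]);return P[:3,3]+d*(z-P[2,3])/d[2]
def project(n,p):
    m=camera_model(n);K=np.array(m['K']);P=np.array(m['pose'])
    c=K@(P[:3,:3].T@(np.array(p)-P[:3,3]));return c[:2]/c[2]
def shift(p):
    o=bot.get_obs();r=R.from_euler('xyz',o['tcp_rot'],degrees=True)
    return r.inv().apply(np.array(p)-o['ee_pos'])*1000
E
python3 - <<'E'
from h import *
import cv2
a=onplane('top',(226.5,222),.084);b=onplane('scene',(284,180),.084);l=onplane('top',(221,265.5),.062)
print(a,b,l,np.linalg.norm(a-l),shift([a[0],a[1],.12]))
t=cv2.imread('pics/top0.png');s=cv2.imread('pics/scene0.png')
f=lambda im,x,y:cv2.resize(im[y:y+70,x:x+70],(390,390),interpolation=cv2.INTER_CUBIC)
cv2.imwrite('pics/c.png',np.hstack([f(t,190,195),f(s,250,145)]))
E
```

```text
[0.57526456 0.03502039 0.084     ] [0.5831179  0.03902401 0.084     ] [0.50587732 0.04406559 0.062     ] 0.07335124275228408 [-531.35095991 -326.50896956  111.03997876]
```

View pics/c.png

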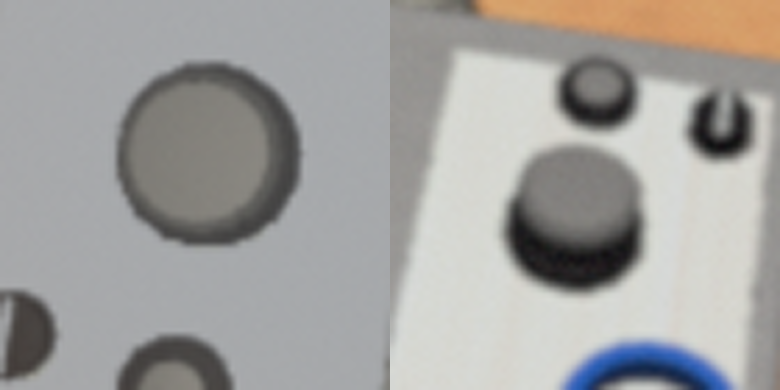

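Call:
{"method": "send_rows", "body": {
  "targets": "-15 -9 0 0 255; -45 -27 0 0 255; -85 -51 0 0 255; -125 -76 0 0 255; -165 -100 0 0 255; -205 -124 0 0 255; -245 -148 0 0 255; -285 -172 0 0 255; -325 -196 0 0 255; -365 -220 0 0 255; -405 -245 0 0 255; -445 -269 0 0 255; -485 -293 20 0 255; -515 -311 50 0 255; -530 -320 80 0 255; -534 -323 100 0 255; -534 -323 115 0 255; -534 -323 120 0 255; -534 -323 120 0 255; -534 -323 120 0 255",
  "newtons": 40
}}

```text
time: 2.6
ee_pos: [0.5793, 0.038, 0.1123]
tcp_rot: [180.0, 0.1, 160.7]
wrist_force: [-0.0, 0.1, -0.4]
opening: 0.0003
grasp_force: 0.0
```

```bash
python3 - <<'E'
from h import *
import cv2
o=bot.get_obs();print(o['time'],o['ee_pos'],o['tcp_rot'],o['wrist_force'],o['opening'])
t=camera('top');s=camera('scene');w=camera('wrist')
f=lambda im,x,y:cv2.resize(im[y:y+100,x:x+100],(390,390),interpolation=cv2.INTER_CUBIC)
cv2.imwrite('pics/d.png',np.hstack([f(s,235,120),cv2.resize(w,(400,390))]))
print(project('scene',o['ee_pos']),project('scene',[*o['ee_pos'][:2],.084]),[onplane('top',(225,221.9),.084),onplane('scene',(284.1,179),.084)])
E
```

```text
2.6 [0.57932087 0.03801045 0.1123157 ] [1.79969279e+02 7.69492207e-02 1.60727508e+02] [-0.00187464  0.06178173 -0.42691036] 0.00026292222887955795
[284.7710841  169.84131145] [283.54445746 178.50958845] [array([0.57536447, 0.03739776, 0.084     ]), array([0.58050152, 0.03917797, 0.084     ])]
```

View pics/d.png

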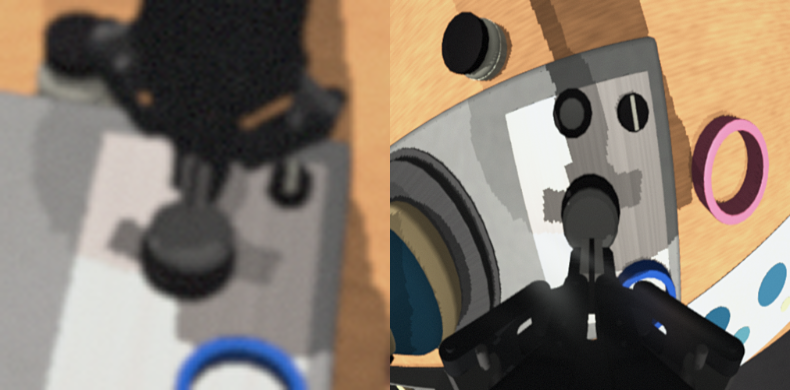

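Call:
{"method": "send_rows", "body": {
  "targets": "0 0 12 0 255; 0 0 22 0 255; 0 0 27 0 255; 0 0 31 0 255; 0 0 34 0 255; 0 0 36 0 255; 0 0 36 0 255"
}}

```text
time: 3.62
ee_pos: [0.5791, 0.0378, 0.076]
tcp_rot: [180.0, 0.0, 160.7]
wrist_force: [-3.2, 1.3, 5.3]
opening: -0.0001
grasp_force: 2.8
```

Call:
{"method": "send_rows", "body": {
  "targets": "0 0 0.6 0 255; 0 0 1 0 255; 0 0 1 0 255"
}}

```text
time: 4.0
ee_pos: [0.5791, 0.0378, 0.0758]
tcp_rot: [180.0, 0.1, 160.7]
wrist_force: [-6.5, 0.8, 12.1]
opening: -0.0
grasp_force: 6.0
```

Call:
{"method": "send_rows", "body": {
  "targets": "0 0 0 0 255; 0 0 0 0 255; 0 0 0 0 255; 0 0 0 0 255; 0 0 0 0 255; 0 0 0 0 255; 0 0 0 0 255; 0 0 0 0 255; 0 0 0 0 255; 0 0 0 0 255; 0 0 0 0 255; 0 0 0 0 255; 0 0 0 0 255; 0 0 0 0 255; 0 0 0 0 255; 0 0 0 0 255; 0 0 0 0 255; 0 0 0 0 255; 0 0 0 0 255; 0 0 0 0 255"
}}

```text
time: 6.5
ee_pos: [0.5791, 0.0378, 0.0758]
tcp_rot: [180.0, 0.1, 160.7]
wrist_force: [-5.6, 0.4, 12.8]
opening: -0.0002
grasp_force: 5.9
```

Call:
{"method": "send_rows", "body": {
  "targets": "0 0 0 0 255; 0 0 0 0 255; 0 0 0 0 255; 0 0 0 0 255; 0 0 0 0 255; 0 0 0 0 255; 0 0 0 0 255; 0 0 -8 0 255; 0 0 -20 0 255; 0 0 -40 0 255; 0 0 -70 0 255; 0 0 -100 0 255; 0 0 -110 0 255; 0 0 -110 0 255; 0 0 -110 0 255"
}}

```text
time: 8.38
ee_pos: [0.5786, 0.0377, 0.1829]
tcp_rot: [-180.0, -0.1, 160.7]
wrist_force: [0.6, 0.3, 0.3]
opening: -0.0002
grasp_force: 0.0
```

```bash
python3 - <<'E'
from h import *
import cv2
o=bot.get_obs();print(o['time'],o['ee_pos'],o['wrist_force'])
s=camera('scene');t=camera('top')
cv2.imwrite('pics/e.png',cv2.resize(np.hstack([t[130:330,150:460],s[60:260,100:350]]),None,fx=1.4,fy=1.4))
E
```

```text
8.375 [0.57863495 0.03774937 0.18287328] [0.58878668 0.34745867 0.31992619]
```

View pics/e.png

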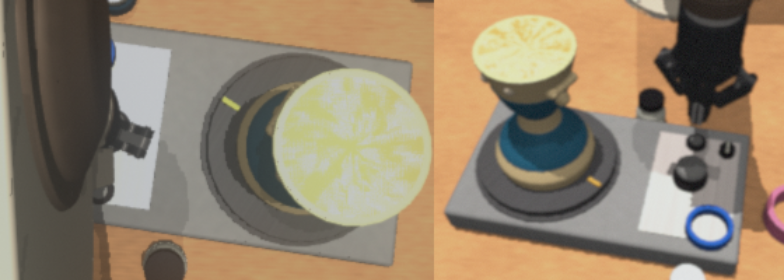

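```bash
python3 - <<'E'
from h import *
import cv2
a=onplane('top',(356.5,179),.068);b=onplane('top',(315,203.6),.068);print(np.linalg.norm(a-b))
a=onplane('scene',(179.5,205),.068);b=onplane('scene',(100+(594-434)/1.4,60+182/1.4),.068);print(np.linalg.norm(a-b))
t=[camera('top') for _ in range(10)]
print(cv2.absdiff(t[0],t[-1])[150:300,290:340].max(), bot.get_obs()['time'])
E
```

```text
0.07802020616136299
0.07714998595095222
4 8.975
```

The mark has moved 78 mm, the platter has stopped, and the arm is clear.

```bash
python3 -c "
from workcell import ticket
print(ticket.job_done())"
```

```text
the job is handed in; nothing more can be done
None
```

The jog button was held fully down for about four seconds and released; the platter mark moved about 78 mm (60–125 mm needed) and the platter stopped, with nothing touching the lamp button, and the job is handed in (no verdict was shown).

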